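# Free a cabinet flap's stay arm with a forked wedge

### The job

The worn stay arm must come off the cabinet flap's bracket. Take the forked tool from its stand and work it straight down astride the spring bar, between the tall lug and the bar's collar, fully home, so that the bar is pushed back out of the arm's eye; press firmly but without forcing anything. Leave the tool standing there holding the bar back, then lift the arm out, lay it in the parts tray and let go, without disturbing the other things on the counter.

Things in the scene. Friction and masses are not known exactly. Their poses are not given: they have to be found in the camera images.
- fork_grip (a point): centre of the black handle (22 mm in x, 16 in y, 72 tall) of the forked tool, 0.1 kg, which stands upright in a grey box stand (70 x 50 x 85 mm) and lifts straight out. Local z up the handle, x across the two prongs, y through the thickness. A guard plate 56 x 18 mm lies 40 to 48 mm below this point and rests on the stand's rim
- fork_crotch (a point): bottom of the fork's slot, 76 mm below fork_grip, axes as there; mid-thickness. Blade 34 mm wide (x), 18 thick (y); slot 14 mm wide, prongs 10 mm wide each, 40 mm long below this point. Their -y face is flat all the way at y = -9 mm; their +y face is parallel at +9 mm for 8 mm, then tapers evenly, so that the tips are 3 mm thick (y -9 to -6 mm)
- lug_mark (a point): nominal point, on the flap, of the tall lug's flat upright outer (+y) face, at the spring bar's axis, 63 mm above the counter. z up; y along the bar from lug to collar; the stay arm points to -x. The whole bracket is clamped in slots and really sits up to 5 mm to either side along y, so the face must be found by touch or sight. Lug 36 mm wide (x), 6 thick, top 25 mm above this point
- flap: fixed pine cabinet flap, 255 x 170 x 18 mm, flat on the counter, carrying the steel bracket; origin under the arm's eye at counter height, x and y as lug_mark. Bar 8 mm thick; fork home: flat face on the lug face, crotch on the bar, fork_grip 80 mm above the bar's axis and 9 mm out from the face. Below the axis the gap is open for 41 mm. Loading the bracket by over 40 N with the tool, or 15 N with the bare hand, is forcing
- bar (a joint): how far the spring bar is pushed back along +y, m: 0 at rest, 0.013 with the fork home; the arm is free from 0.0115 on. Its rectangular collar (34 mm wide in x, 18 tall, 8 thick, centred on the bar) is 5 mm from the lug face at rest; the spring housing is 29 mm from it, 12 mm above the axis. Spring 3.5 N at rest, 6.4 N at 13 mm. Wedging takes 5 to 18 N of push
- stay_mid (a point): middle of the steel stay arm (0.11 kg), half-way up: a flat bar on edge, 8 mm thick (y), 14 tall (z), its tail end 68 mm in -x, its eye's centre 80 mm in +x. It lies level, the tail in a notch 12 mm wide, 60 mm in -x, cheeks as high as this point; 38 mm of free space under its middle. While the bar holds it, no more than 15 N may be put on it
- stay_eye (a point): centre of the stay arm's round eye (26 mm across, hole 13 mm, 8 mm thick), on the bar's axis at the start, lying on a saddle between two lugs 20 mm apart; axes as stay_mid. Once free it lifts straight up, and is clear of the lugs after 45 mm
- tray_in (a point): centre of the inner floor (4 mm above the counter) of the grey open parts tray, 220 mm (x) by 130 mm (y), rim 25 mm above the counter, walls 4 mm
- mug_mid (a point): middle of a white mug, 80 mm across, 90 mm tall, standing beyond the work; leave alone
- soap_mid (a point): middle of an amber bottle, 60 mm across, 170 mm tall; leave alone
- elbow_mid (a point): middle of a white plastic pipe elbow, about 115 x 70 mm, 46 mm high, lying on the counter; leave alone

How it is judged (in metres and radians):
On the way, in this order (a step that is already met when the one before it is completed fails the run):
1. the forked tool is fully home on the bar between lug and collar, the bar pushed back (value of joint bar above 0.0115 m and z of fork_grip in the frame of lug_mark below 0.086 m and angle between the z axis of fork_grip and the z axis of lug_mark, either way round below 0.15 rad and horizontal distance between fork_grip and lug_mark below 0.025 m), for 0.2 s.
2. the arm is lifted clear of the bracket, the tool still in place (all of step 1 and z of stay_eye in the frame of lug_mark above 0.035 m), for 0.1 s.
At the end, for the whole second after the job is handed in: The arm lies at rest inside the tray (its middle and its eye within the walls and no higher than 30 mm over the counter), released; the fork still stands by itself astride the bar, upright within 0.15 rad and within 6 mm of fully home, the bar held back by at least 11.5 mm (all of step 1 and x of stay_mid in the frame of tray_in between -0.1 and 0.1 m and y of stay_mid in the frame of tray_in between -0.06 and 0.06 m and x of stay_eye in the frame of tray_in between -0.107 and 0.107 m and y of stay_eye in the frame of tray_in between -0.065 and 0.065 m and height (world z) of each of stay_mid, stay_eye below 0.03 m and linear speed of each of stay, fork below 0.02 m/s); the robot touches nothing.
It fails at once if the tool is forced: over 40 N between the forked tool and the bracket (contact force between fork and flap above 40 N).
It fails at once if the arm is wrenched against the bracket with over 15 N while the bar still holds it (contact force between stay and flap above 15 N and value of joint bar below 0.0115 m).
It fails at once if the hand bears on the bracket or its bar with over 15 N (contact force between the arm and flap above 15 N).
It fails at once if the arm is dropped or thrown: faster than 0.7 m/s out of the hand (linear speed of stay above 0.7 m/s and contact force between the fingers and stay below 0.2 N).
It fails at once if the mug, the bottle or the pipe elbow is moved by over 15 mm (distance of any of mug_mid, soap_mid, elbow_mid from where it was at the start of the episode above 0.015 m).
It also fails if it takes over 66 s, if anything falls off the work surface, if the arm or the gripper's body presses on something with over 40 N, if the wrist force passes 120 N, or if a joint passes its speed limit or range.

### The arm

A 6-joint arm with a two-finger parallel gripper is mounted at the origin on the work surface. World frame = base frame: x ahead of the robot, y to its left, z up, the work surface at z = 0. Lengths are in mm, angles in rad, forces in N, time in s.
With the tool pointing down it reaches from about 300 to 750 mm from the base axis. Payload 8.5 kg.
Tool frame: the origin (TCP) lies midway between the tips of the shut fingers; the grasp point (between the pads) lies 19 mm behind it; z points along the fingers, y is the line along which they close (so a half turn about z gives the same grasp; the last joint's range is limited). The gripper opens to 88 mm and grips with 3 to 60 N. Pads are 18 mm wide; open, the fingers measure 123 mm over their backs; the gripper's body (75 mm by 187 mm) begins 45 mm behind the grasp point.
Start: joints at [0.949, 0.381, 1.297, -0, 1.464, -0.215], TCP at [217.61, 505.1, 238.748] pointing down, gripper open.
Joint ranges: [-3.11, 3.11], [-0.89, 2.33], [0.22, 2.48], [-1.42, 4.56], [0.17, 2.85], [-2.88, 2.88]. Speed limits (rad/s): [2.39, 2.39, 3.14, 3.14, 3.14, 3.14].

### API

Orientations are given as a rotation vector (axis times angle).
In Python, from plant import get_obs, get_image, get_calibration, finish_job, outline_of, place_of gives the robot as it stands.
- The arm moves only by the tool apply_moves, never from a script. Its argument "motion" is one flat list of numbers, 5 for each row, row after row: the opening, from 0 (shut) to 1 (fully open), then the shift along the world's x, y, z in units of 30 mm (1.0 is 30 mm), then the turn about the world's z in units of 5 degrees (1.0 is 5 degrees). In form: [hand, x, y, z, roll, hand, x, y, z, roll, ...]. A call has exactly 10 rows; each row shifts and turns the commanded pose from where the row before left it; what a row does not reach is not made up. A row lasts 1/12 s, in which the tool goes at most 41.7 mm and 7.16 degrees, less where a joint would pass 70% of its speed; a pose out of reach is approached as far as the arm can. A call is refused whole if a number of a shift passes 1 or a number of a turn 1, either way. A call with a gripper value outside its range is refused whole. The fingers move at their own pace and stop on an object; "grip_force" is the grip in N (left out, the last holds). Time passes only in rows, so rows that do not move let the fingers close, or fill a call up. It gives the time, the measured TCP pose, the force, the opening and the grip force at its end, in the units of the state.
- get_obs(): the state, without advancing time (a new reading comes with each control period).
- get_image(name): name is "side" or "top" or "wrist"; returns the picture (400x640x3 uint8, blue, green, red); there is no depth.
- get_calibration(name): a dict with "intrinsics" (3x3 intrinsics, pixels), "rvec" (rotation vector, rad) and "tvec" (3), from world to camera coordinates, as OpenCV has them. Camera axes: x right, y down, z forward; pixel columns grow to the right and rows downward; lengths in mm; the calibration is good to about 2 mm. The wrist camera is an equidistant fisheye: a pixel r from the principal point sees the ray r / f radians off the axis. A picture is of the moment at which its call begins: read the wrist's pose just before it. get_calibration takes no time and is no camera call; for the wrist camera it gives the pose at the moment of the call.
- finish_job(): hands the job in; it is judged then, once.
Trained networks look in the newest picture that a camera, given by its name, has taken for a name from the list of things; names that differ only in an ending like _2 or _b are one class to them, and where a whole thing is asked for, a point or a joint stands for the part that bears it (a point fixed in the world has none). Each returns a list of dicts, best first, with "confidence" (0 to 1); they miss things now and then, are a little off and sometimes report something else, mostly with a low value. They report only what shows in the picture. A call takes as long as a camera call.
- outline_of(camera, label): "pixels" (400x640 bool, what is visible of it) and "point" ([column, row] in pixels, amid what is visible of it).
- place_of(camera, label): "point" ([column, row] in pixels: a listed point, or the origin of a listed thing).
The state is a dict: "clock": time; "joint_pos": joint angles; "qvel": joint speeds; "joint_efforts": joint torques, N m; "tcp_pos": TCP position; "tool_rot": TCP orientation; "force": force on the tool from outside, world axes, zero at the start; "wrist_torque": the same for the moment, N m; "width": opening from 0.0 (shut) to 1.0 (fully open); "finger_force": force on a finger pad.
Only numpy, scipy, OpenCV 4.12 (cv2) and the standard library are available. Lean on these libraries where they do the work, as an engineer would, in place of code of your own. Each camera call takes 0.05 s, during which the arm holds its last target. There are 200 camera calls.

## Working session

There is one attempt and no reset: what is moved stays moved. The work goes in short steps, Python scripts to look and compute and a tool call to move; the robot and the scene stay as the last step left them, time stands still between calls to the robot, and variables do not carry over. Pictures are saved under pics/ and viewed, at most 10 in all, crops included, and the job is handed in when it is done.

Besides the shell and the picture viewer there is one more tool, called after "Call:" as a command line: name --argument value ..., lists and objects as JSON in quotes. apply_moves: Moves the arm, as the interface text tells. Its arguments: {"type":"object","properties":{"motion":{"type":"array"},"grip_force":{"type":"number"}},"required":["motion"]}

```bash
mkdir -p pics; ls; cat > h.py <<'E'
import numpy as np, cv2
from plant import *
def ray(cam,px,cal=None):
    c=cal or get_calibration(cam); K=np.array(c["intrinsics"],float); R=cv2.Rodrigues(np.array(c["rvec"],float))[0]; t=np.array(c["tvec"],float).ravel()
    x=(px[0]-K[0,2])/K[0,0]; y=(px[1]-K[1,2])/K[1,1]
    if cam=="wrist":
        r=np.hypot(x,y); d=np.array([x/r*np.sin(r),y/r*np.sin(r),np.cos(r)]) if r>1e-9 else np.array([0,0,1.])
    else: d=np.array([x,y,1.])
    d=R.T@d; return -R.T@t, d/np.linalg.norm(d)
def at_z(cam,px,z,cal=None):
    o,d=ray(cam,px,cal); return o+d*(z-o[2])/d[2]
def tri(rs):
    A=sum(np.eye(3)-np.outer(d,d) for o,d in rs); b=sum((np.eye(3)-np.outer(d,d))@o for o,d in rs)
    p=np.linalg.solve(A,b); return p,[np.linalg.norm(np.cross(p-o,d)) for o,d in rs]
def proj(cam,P):
    c=get_calibration(cam); return cv2.projectPoints(np.array(P,float).reshape(-1,3),np.array(c["rvec"],float),np.array(c["tvec"],float),np.array(c["intrinsics"],float),None)[0].reshape(-1,2)
E
python3 - <<'E'
from h import *
np.set_printoptions(precision=1,suppress=True)
o=get_obs(); print(o["tcp_pos"],o["tool_rot"],o["force"],o["clock"])
for c in("side","top"):
    im=get_image(c); cv2.imwrite(f"pics/{c}0.png",im)
L=["fork_grip","fork_crotch","lug_mark","flap","stay_mid","stay_eye","tray_in","mug_mid","soap_mid","elbow_mid"]
for l in L:
    rs=[]
    for c in("side","top"):
        r=place_of(c,l)
        if r: print(l,c,np.array(r[0]["point"]),round(r[0]["confidence"],2),len(r)); rs.append(ray(c,r[0]["point"]))
    if len(rs)==2: print("  ",*tri(rs))
E
```

```text
pics
[217.5 504.9 238.1] [-0.6 -3.1  0. ] [-0.9 -0.2  0. ] 0.0
fork_grip side [270.7 336.9] 0.58 1
fork_grip top [157.4 224.4] 0.76 1
   [506.  322.4 123.4] [np.float64(0.2410771929316083), np.float64(0.24107719293136173)]
fork_crotch side [274.3 360.6] 0.95 1
fork_crotch top [164.8 224.8] 0.86 1
   [505.  325.   57.5] [np.float64(2.5379388585796288), np.float64(2.5379388585796034)]
lug_mark side [317.6 222.8] 0.62 1
lug_mark top [300.6 198. ] 0.71 1
   [571.1  18.2  75.3] [np.float64(2.0664632722452008), np.float64(2.0664632722452168)]
flap side [319.8 243.7] 0.68 1
flap top [310.8 199.9] 0.76 1
   [575.2  -7.4 -16.9] [np.float64(2.648203615316464), np.float64(2.648203615316299)]
stay_mid top [300.1 231.4] 0.49 1
stay_eye side [321.  221.7] 0.73 1
stay_eye top [305.4 200.2] 0.79 2
   [567.2   7.4  71. ] [np.float64(1.5592267204649048), np.float64(1.5592267204649344)]
tray_in side [394.4 175.6] 0.58 1
tray_in top [437.5 237.6] 0.74 1
   [ 486.7 -312.5   13.9] [np.float64(3.586782424104464), np.float64(3.586782424104683)]
mug_mid side [227.4 258. ] 0.57 2
mug_mid top [239.4 146.5] 0.75 1
   [699.2 167.6  45.3] [np.float64(4.976913278582091), np.float64(4.976913278581989)]
soap_mid side [293.3 167.5] 0.62 2
soap_mid top [370.  150.4] 0.87 1
   [ 695.3 -132.8   85.1] [np.float64(11.583291466848989), np.float64(11.583291466849028)]
elbow_mid side [264.4 207.5] 0.92 1
elbow_mid top [321.7 136.3] 0.91 1
   [732.8 -28.4  18.3] [np.float64(2.6739339213075444), np.float64(2.673933921307476)]
```

```bash
python3 -c "
import cv2,numpy as np
cv2.imwrite('pics/both.png',cv2.resize(np.vstack([cv2.imread('pics/side0.png'),cv2.imread('pics/top0.png')]),None,fx=.75,fy=.75))"
```

```text
(no output)
```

View pics/both.png

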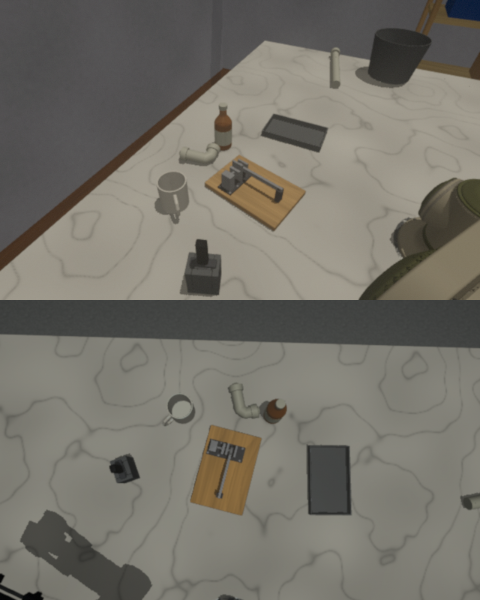

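The side view (top half) shows the fork in its stand at about (202,260), the flap with the bracket at (240,180), and the tray at (295,132). The top view (lower half) shows the stay arm pointing towards the robot, slightly left, and a free path to the fork.

```bash
python3 - <<'E'
from h import *
from scipy.spatial.transform import Rotation as Rr
np.set_printoptions(precision=2,suppress=True)
o=get_obs(); R=Rr.from_rotvec(o["tool_rot"]).as_matrix(); print(R)
c=get_calibration("wrist"); Rc=cv2.Rodrigues(np.array(c["rvec"],float))[0]; print("cam pos in tool",R.T@(-Rc.T@np.ravel(c["tvec"])-o["tcp_pos"]),"cam z in tool",R.T@Rc[2], "cam x",R.T@Rc[0],c["intrinsics"])
for l,z in(("flap",18),("tray_in",25),("stay_mid",70)):
    r=outline_of("top",l)
    if r:
        ys,xs=np.nonzero(r[0]["pixels"]); P=np.array([at_z("top",p,z)[:2] for p in zip(xs,ys)],np.float32)
        print(l,r[0]["confidence"],cv2.minAreaRect(P))
E
```

```text
[[-0.92  0.4   0.  ]
 [ 0.4   0.92 -0.  ]
 [-0.    0.   -1.  ]]
cam pos in tool [  74.63   -0.34 -144.87] cam z in tool [-0.29 -0.    0.96] cam x [0. 1. 0.] [[309.71   0.   313.57]
 [  0.   309.71 198.82]
 [  0.     0.     1.  ]]Traceback (most recent call last):
  File "<stdin>", line 9, in <module>
  File "h.py", line 11, in at_z
    o,d=ray(cam,px,cal); return o+d*(z-o[2])/d[2]
        ~~~^^^^^^^^^^^^
  File "h.py", line 4, in ray
    c=cal or get_calibration(cam); K=np.array(c["intrinsics"],float); R=cv2.Rodrigues(np.array(c["rvec"],float))[0]; t=np.array(c["tvec"],float).ravel()
             ~~~~~~~~~~~~~~~^^^^^
ValueError: time passes only in moves, steps and waits
```

Call:
apply_moves --motion '[1,1,-0.6,0,0,1,1,-0.6,0,0,1,1,-0.6,0.2,0,1,1,-0.6,0.2,0,1,1,-0.6,0.2,0,1,1,-0.6,0.2,0,1,0.8,-0.6,0,0,1,0.4,-0.6,0,0,1,0,0,0,0,1,0,0,0,0]'

```text
clock: 1.98
tcp_pos: [434.0, 360.6, 262.7]
tool_rot: [-0.637, -3.076, -0.0]
force: [-0.1, 0.1, 0.7]
width: 0.998
finger_force: 0.0
```

```bash
python3 - <<'E'
from h import *
np.set_printoptions(precision=1,suppress=True)
cal={c:get_calibration(c) for c in("wrist","top")}
im=get_image("wrist"); cv2.imwrite("pics/w1.png",im)
r=place_of("wrist","fork_grip"); 
if r: print("grip",r[0]["confidence"],np.array(r[0]["point"]),at_z("wrist",r[0]["point"],133,cal["wrist"]))
r=place_of("wrist","fork_crotch")
if r: print("crotch",r[0]["confidence"],np.array(r[0]["point"]),at_z("wrist",r[0]["point"],57,cal["wrist"]))
get_image("top")
for l,z in(("flap",18),("tray_in",25),("stay_mid",70)):
    r=outline_of("top",l)
    if r:
        ys,xs=np.nonzero(r[0]["pixels"]); P=np.array([at_z("top",p,z,cal["top"])[:2] for p in zip(xs,ys)],np.float32)
        print(l,r[0]["confidence"],cv2.minAreaRect(P))
print(get_obs()["tcp_pos"],get_obs()["clock"])
E
```

```text
grip 0.78 [309.6 267.2] [506.6 324.4 133. ]
crotch 0.64 [311.6 237.2] [507.6 325.6  57. ]
flap 0.68 ((513.4725341796875, 13.587188720703125), (174.6135711669922, 260.0478210449219), 77.10104370117188)
tray_in 0.59 ((485.6315612792969, -312.88250732421875), (221.96096801757812, 135.41506958007812), 0.8021219372749329)
stay_mid 0.67 ((504.73077392578125, 16.689847946166992), (9.42131233215332, 156.98440551757812), 76.88704681396484)
[433.  361.7 262.8] 2.3333
```

View pics/w1.png

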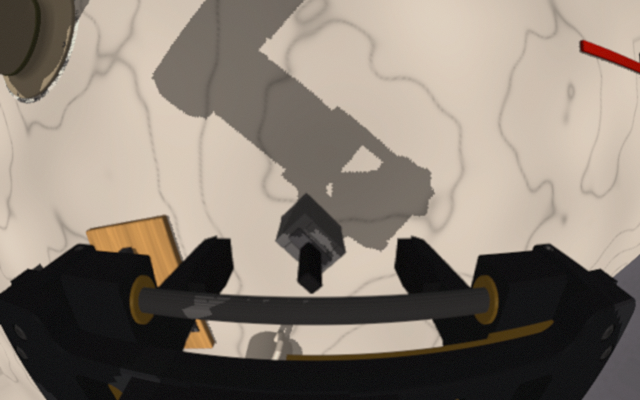

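The wrist view shows the stand as a diamond around (310,240), with the handle at (310,267). I'll enlarge it to get the yaw.

```bash
python3 -c "
import cv2
im=cv2.imread('pics/w1.png')[180:310,240:380]
cv2.imwrite('pics/w1c.png',cv2.convertScaleAbs(cv2.resize(im,None,fx=5,fy=4.6154,interpolation=cv2.INTER_CUBIC),alpha=2.2,beta=15)[:600,:])"
```

```text
(no output)
```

View pics/w1c.png

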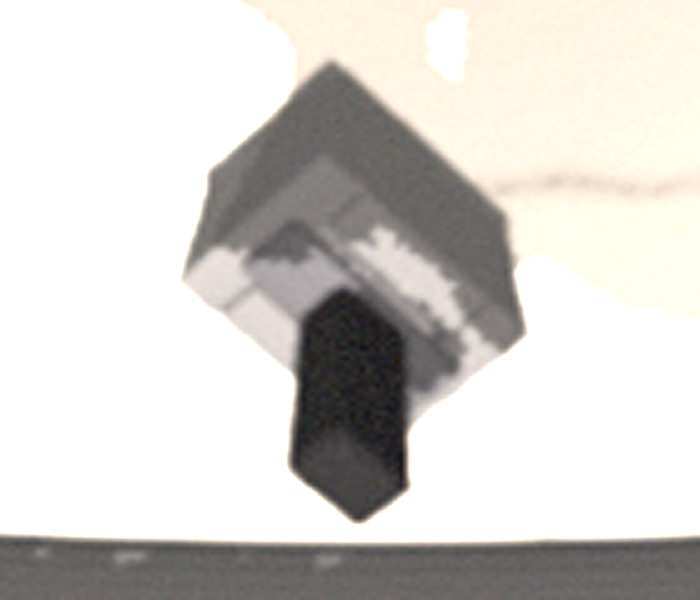

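```bash
python3 - <<'E'
from h import *
np.set_printoptions(precision=1,suppress=True)
cal=get_calibration("wrist")
f=lambda u,v,z:at_z("wrist",(240+u/5,180+v/4.6154),z,cal)[:2]
A,B,C=f(325,155,85),f(525,332,85),f(185,277,85)
print("rim",A,B,C); 
for d in(B-A,C-A): print(np.linalg.norm(d),np.degrees(np.arctan2(d[1],d[0])))
H=[f(290,467,169),f(358,520,169),f(408,487,169),f(340,430,169)]
print("centre",np.mean(H,0),(B+C)/2)
for i in range(4): d=H[(i+1)%4]-H[i]; print(np.linalg.norm(d),np.degrees(np.arctan2(d[1],d[0])))
o=get_obs(); print(o["tcp_pos"],np.degrees(np.arctan2(o["tool_rot"][1],o["tool_rot"][0]))*2-90)
E
```

```text
rim [466.5 336.6] [528.4 360.2] [483.4 294. ]
66.27927439639762 20.897471207694373
45.85647183210476 -68.29844197334343
centre [503.  327.7] [505.9 327.1]
17.528323640481656 20.98511392075065
12.065417370230977 107.9246326075265
17.98865783134942 -160.36361964403355
12.47304923661689 -69.8822907997888
[433.  361.7 262.8] 66.76561572898197
```

Call:
apply_moves --motion '[1,0.27,-0.133,-0.1,1,1,0.27,-0.133,-0.1,1,1,0.27,-0.133,-0.1,1,1,0.27,-0.133,-0.1,1,1,0.27,-0.133,-0.1,1,1,0.27,-0.133,-0.1,1,1,0.27,-0.133,-0.1,1,1,0.27,-0.133,-0.1,1,1,0.27,-0.133,-0.1,0.9,1,0,0,0,0]'

```text
clock: 3.17
tcp_pos: [507.2, 324.8, 234.9]
tool_rot: [0.581, -3.086, 0.001]
force: [0.4, 0.0, -0.3]
width: 0.997
finger_force: 0.0
```

Call:
apply_moves --motion '[1,0,0,-0.6,0,1,0,0,-0.6,0,1,0,0,-0.6,0,1,0,0,-0.6,0,1,0,0,-0.6,0,1,0,0,-0.6,0,0.2,0,0,0,0,0.2,0,0,0,0,0.2,0,0,0,0,0.2,0,0,0,0]' --grip_force 50

```text
clock: 4.0
tcp_pos: [506.9, 325.6, 129.2]
tool_rot: [-0.577, 3.086, 0.001]
force: [0.2, -0.6, -0.8]
width: 0.721
finger_force: 0.0
```

Call:
apply_moves --motion '[0,0,0,0,0,0,0,0,0,0,0,0,0,0,0,0,0,0,0,0,0,0,0,0,0,0,0,0,0,0,0,0,0,0,0,0,0,0,0,0,0,0,0,0,0,0,0,0,0,0]' --grip_force 50

```text
clock: 4.83
tcp_pos: [506.5, 325.2, 127.7]
tool_rot: [0.578, -3.088, 0.0]
force: [0.3, -0.1, 0.3]
width: 0.18
finger_force: 49.8
```

Call:
apply_moves --motion '[0,0,0,0,0,0,0,0,0.5,0,0,0,0,0.5,0,0,0,0,0.5,0,0,0,0,0.5,0,0,0,0,0.5,0,0,0,0,0.5,0,0,0,0,0.5,0,0,0,0,0.5,0,0,0,0,0,0]' --grip_force 50

```text
clock: 5.67
tcp_pos: [507.2, 325.5, 250.5]
tool_rot: [-0.577, 3.083, 0.001]
force: [0.1, 0.4, -0.7]
width: 0.18
finger_force: 49.8
```

```bash
python3 - <<'E'
from h import *
np.set_printoptions(precision=1,suppress=True)
im=get_image("side"); p=proj("side",[[506,325,140],[506,325,255]]);print(p)
c=p.mean(0).astype(int); s=im[max(c[1]-60,0):c[1]+60,c[0]-60:c[0]+60]
w=get_image("wrist"); cv2.imwrite("pics/w2.png",w)
a=cv2.resize(s,(400,400),interpolation=cv2.INTER_CUBIC); b=cv2.resize(w[150:350,220:420],(400,400),interpolation=cv2.INTER_CUBIC)
cv2.imwrite("pics/c2.png",cv2.convertScaleAbs(np.hstack([a,b]),alpha=1.8,beta=10))
c=get_calibration("side"); print(ray("side",p[0],c)[0])
E
```

```text
[[269.4 332.4]
 [264.6 283.8]]
[323.  581.2 658.3]
```

View pics/c2.png

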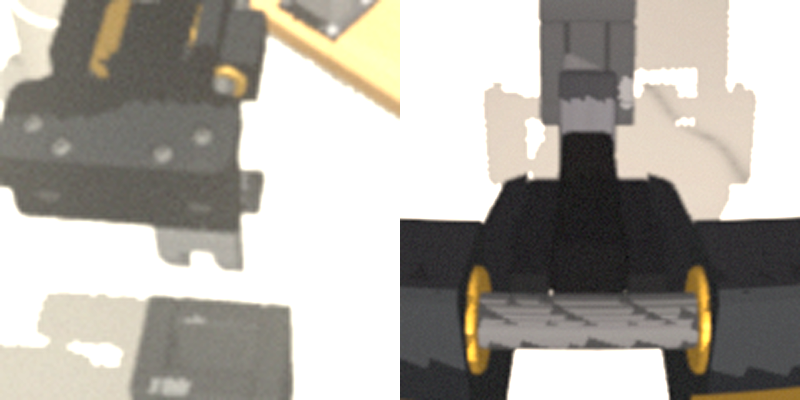

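The side crop (left) shows the fork out of its stand with the prongs hanging down at (200,250). The wrist crop (right) looks along its narrow edge, with the tips at about (590,62). I'll zoom in there.

```bash
python3 -c "
import cv2,numpy as np
im=cv2.imread('pics/w2.png')[160:225,285:350]
s=cv2.imread('pics/c2.png')[210:290,130:260]
a=cv2.convertScaleAbs(cv2.resize(im,(400,400),interpolation=cv2.INTER_NEAREST),alpha=1.6)
cv2.imwrite('pics/c3.png',np.hstack([a,cv2.resize(s,(400,400))]))"
```

```text
(no output)
```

View pics/c3.png

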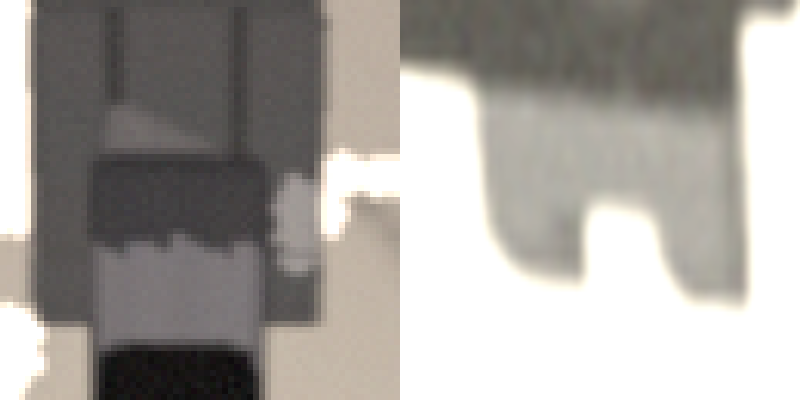

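The light sliver narrows to a tip at (110,105), on the left. So the flat face looks towards the tool's -y, and the fork's yaw is +21°. It needs a turn of -34° to match the rig. I'll go over and look down on the bracket from behind.

Call:
apply_moves --motion '[0,0.4,-0.6,0,-0.7,0,0.5,-1,0,-0.7,0,0.5,-1,0,-0.7,0,0.5,-1,0,-0.7,0,0.5,-1,0,-0.7,0,0.5,-1,0,-0.7,0,0.5,-1,0,-0.7,0,0.5,-1,0,-0.7,0,0.5,-1,0,-0.7,0,0.5,-1,0,-0.54,0]'

```text
validation failed for argument at $.mo...
```

Call:
apply_moves --motion '[0,0.4,-0.6,0,-0.7,0,0.5,-1,0,-0.7,0,0.5,-1,0,-0.7,0,0.5,-1,0,-0.7,0,0.5,-1,0,-0.7,0,0.5,-1,0,-0.7,0,0.5,-1,0,-0.7,0,0.5,-1,0,-0.7,0,0.5,-1,0,-0.7,0,0.5,-1,0,-0.54]'

```text
clock: 6.6
tcp_pos: [653.7, 35.6, 246.0]
tool_rot: [-0.361, -3.118, -0.0]
force: [-0.0, -0.1, -0.8]
width: 0.177
finger_force: 49.8
```

Call:
apply_moves --motion '[0,0.2,-0.9,0,0,0,0,-0.5,0,0,0,0,0,0,0,0,0,0,0,0,0,0,0,0,0,0,0,0,0,0,0,0,0,0,0,0,0,0,0,0,0,0,0,0,0,0,0,0,0,0]'

```text
clock: 7.43
tcp_pos: [659.5, -4.4, 247.8]
tool_rot: [0.355, 3.121, -0.0]
force: [-0.7, 0.8, -0.5]
width: 0.182
finger_force: 49.8
```

```bash
python3 - <<'E'
from h import *
np.set_printoptions(precision=1,suppress=True)
o=get_obs(); cal=get_calibration("wrist"); print(o["tcp_pos"],np.degrees(np.arctan2(o["tool_rot"][1],o["tool_rot"][0]))*2-90,o["width"],o["clock"])
im=get_image("wrist"); cv2.imwrite("pics/w4.png",im); pts=[]
for l,z in(("lug_mark",63),("stay_eye",63),("stay_mid",63),("flap",0)):
    r=place_of("wrist",l)
    if r: print(l,r[0]["confidence"],np.array(r[0]["point"]),at_z("wrist",r[0]["point"],z,cal)); pts.append(r[0]["point"])
c=np.array(pts[0]).astype(int); x0,y0=c[0]-65,max(c[1]-50,0); print(x0,y0)
cv2.imwrite("pics/c4.png",cv2.convertScaleAbs(cv2.resize(im[y0:y0+95,x0:x0+130],(780,570),interpolation=cv2.INTER_CUBIC),alpha=1.4,beta=10))
E
```

```text
[659.5  -4.4 247.8] 77.02136563331877 0.18222712838437677 7.4333
lug_mark 0.61 [314.4 100. ] [579.1  14.3  63. ]
stay_eye 0.85 [301.3  95.5] [571.3   2.   63. ]
stay_mid 0.65 [301.   22.9] [493.6  19.5  63. ]
flap 0.64 [302.8  98.8] [572.9   1.    0. ]
249 50
```

View pics/c4.png

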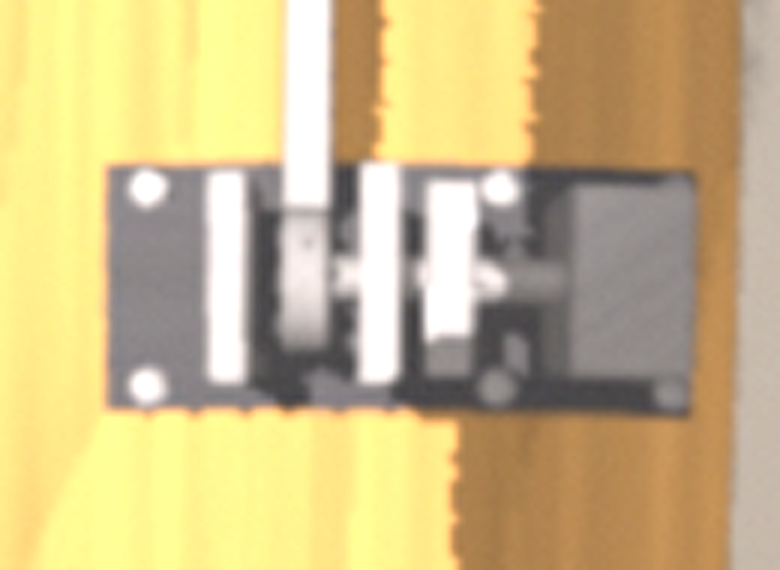

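The crop shows the bracket clearly. The tall lug's top runs u 360–400 and v 165–383, the collar u 425–478, and the bar's axis is at v≈277. The housing starts at u≈570.

```bash
python3 - <<'E'
from h import *
np.set_printoptions(precision=1,suppress=True)
o=get_obs(); cal=get_calibration("wrist")
f=lambda u,v,z:at_z("wrist",(249+(u-2.5)/6,50+(v-2.5)/6),z,cal)[:2]
a=np.radians(-13); X=np.array([np.cos(a),np.sin(a)]);Y=np.array([-X[1],X[0]])
def s(n,p): print(n,p,"rig",p@X,p@Y)
s("lugface mid",f(401,274,88)); s("lug r top",f(401,165,88)); s("lug r bot",f(400,384,88)); s("lug l top",f(360,165,88)); s("lug l bot",f(358,384,88))
s("collar L mid",f(426,277,72)); s("collar R mid",f(478,277,72));s("collar top",f(450,181,72));s("collar bot",f(445,375,72));s("bar",f(500,277,67));s("housing edge",f(572,277,75))
s("eye",f(305,277,76)); s("arm",f(308,20,70)); s("arm2",f(308,200,70))
s("tcp",np.array(o["tcp_pos"][:2])); print((np.array(o["tcp_pos"][:2]))@X)
im=cv2.imread("pics/w4.png"); cv2.imwrite("pics/c5.png",cv2.convertScaleAbs(cv2.resize(im[130:300,240:400],(640,600*1),interpolation=cv2.INTER_CUBIC),alpha=1.6,beta=20))
for l in ("fork_grip","fork_crotch"):
    r=place_of("wrist",l); 
    if r: print(l,r[0]["confidence"],r[0]["point"]); s(l,at_z("wrist",r[0]["point"],o["tcp_pos"][2]+(5.3 if l=="fork_grip" else -70.7),cal)[:2])
E
```

```text
lugface mid [575.4  15.8] rig 557.0652540604293 144.78586435411137
lug r top [557.9  19.8] rig 539.1087949815065 144.76620877925922
lug r bot [592.9  11.6] rig 575.103558759969 144.64788883240828
lug l top [556.4  13.4] rig 539.1046959279315 138.1853775701501
lug l bot [591.4   4.9] rig 575.101660751097 137.8479856137741
collar L mid [576.2  20. ] rig 556.941618980343 149.10493530340494
collar R mid [578.1  28.6] rig 556.8697872224626 157.92736000633442
collar top [560.9  27.7] rig 540.2769266221483 153.1319253604874
collar bot [593.4  19.4] rig 573.8398144232035 152.38525962882633
bar [578.8  32.6] rig 556.632990957238 161.9530124229475
housing edge [581.5  44. ] rig 556.7164272897077 173.653222569021
eye [571.7   0.2] rig 557.0483727798462 128.76995536700954
arm [527.5  10.6] rig 511.5933070522645 129.02721435636144
arm2 [558.5   3.5] rig 543.4027322103829 129.03272073410818
tcp [659.5  -4.9] rig 643.7099215749483 143.63093017664974
643.7099215749483
fork_grip 0.81 [313.3, 262.1]
fork_grip [660.8  -5.7] rig 645.177741008231 143.0610331090676
```

View pics/c5.png

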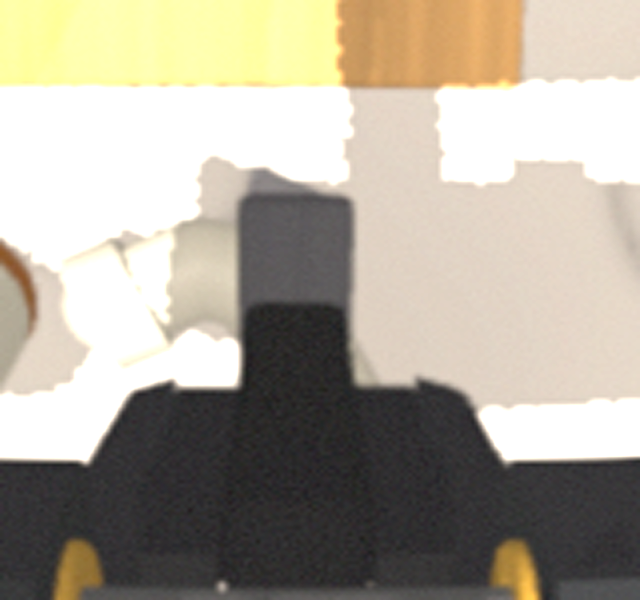

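The fork is edge-on. The guard's near edge is at crop row 196, the handle–guard corner at row 303, and a prong tip at (262,168). I'll use these to find where the fork sits in the hand.

```bash
python3 - <<'E'
from h import *
np.set_printoptions(precision=1,suppress=True)
o=get_obs(); cal=get_calibration("wrist")
f=lambda u,v,z:at_z("wrist",(240+(u-1.5)/4,130+(v-1.3)/3.53),z,cal)[:2]
a=np.radians(-13); X=np.array([np.cos(a),np.sin(a)]);Y=np.array([-X[1],X[0]])
T=np.array(o["tcp_pos"]); g=T[2]+5.3
for n,u,v,dz,dx in(("guard bottom near",296,196,-48,-28),("guard top near",296,196,-40,-28),("handle base",296,303,-40,-11),("tip",262,168,-116,-17),("guardL",242,240,-40,0),("guardR",352,240,-40,0),("tipL",250,168,-116,0)):
    p=f(u,v,g+dz); print(n,"fork minus tcp: x",(p-T[:2])@X-dx,"y",(p-T[:2])@Y)
E
```

```text
guard bottom near fork minus tcp: x 1.4184350196925983 y -0.4758463078036592
guard top near fork minus tcp: x -0.6339872379681708 y -0.4726409871765715
handle base fork minus tcp: x 1.6393451322118366 y -0.45720683852257993
tip fork minus tcp: x 0.9347573278276116 y -7.700065544422805
guardL fork minus tcp: x -20.840690045971165 y -8.641993670813894
guardR fork minus tcp: x -20.857076759950534 y 8.011857742135376
tipL fork minus tcp: x -16.066777984997724 y -10.240284301118283
```

Call:
apply_moves --motion '[0,-0.4,0.2,0,0,0,-0.6,0.26,0,0,0,-0.6,0.27,0,0,0,-0.6,0.27,0,0,0,-0.4,0.2,0,0,0,-0.12,0.057,0,0,0,0,0,-0.4,0,0,0,0,-0.4,0,0,0,0,-0.3,0,0,0,0,0,0]' --grip_force 60

```text
clock: 8.62
tcp_pos: [577.6, 32.7, 212.8]
tool_rot: [-0.356, -3.118, -0.0]
force: [0.1, -0.5, -1.6]
width: 0.177
finger_force: 59.8
```

Call:
apply_moves --motion '[0,0,0,-0.3,0,0,0,0,-0.3,0,0,0,0,-0.2,0,0,0,0,0,0,0,0,0,0,0,0,0,0,0,0,0,0,0,0,0,0,0,0,0,0,0,0,0,0,0,0,0,0,0,0]'

```text
clock: 9.45
tcp_pos: [578.0, 32.9, 190.9]
tool_rot: [0.356, 3.121, -0.0]
force: [0.7, -0.3, -1.7]
width: 0.175
finger_force: 59.8
```

```bash
cat > st.py <<'E'
from h import *
o=get_obs(); a=np.radians(-13); X=np.array([np.cos(a),np.sin(a)]);Y=np.array([-X[1],X[0]])
p=np.array(o["tcp_pos"]);F=np.array(o["force"])
print("rig %.2f %.2f z %.2f F rig %.1f %.1f %.1f yaw %.1f w %.3f t %.2f"%(p[:2]@X,p[:2]@Y,p[2],F[:2]@X,F[:2]@Y,F[2],(np.degrees(np.arctan2(o["tool_rot"][1],o["tool_rot"][0]))*2-90)%180,o["width"],o["clock"]),np.round(o["wrist_torque"],2))
E
python3 st.py
```

```text
rig 555.75 162.09 z 190.94 F rig 0.8 -0.1 -1.7 yaw 77.0 w 0.175 t 9.45 [0.05 0.01 0.03]
```

Call:
apply_moves --motion '[0,-0.015,-0.065,0,0,0,-0.015,-0.065,0,0,0,-0.0075,-0.0325,0,0,0,-0.0075,-0.0325,0,0,0,-0.004,-0.016,0,0,0,0,0,0,0,0,0,0,0,0,0,0,0,0,0,0,0,0,0,0,0,0,0,0,0]'

```text
clock: 10.28
tcp_pos: [576.4, 26.6, 190.8]
tool_rot: [0.356, 3.121, -0.0]
force: [0.4, 0.3, -0.0]
width: 0.178
finger_force: 59.8
```

Call:
apply_moves --motion '[0,-0.00375,-0.01625,0,0,0,-0.00375,-0.01625,0,0,0,0,0,0,0,0,0,0,0,0,0,0,0,0,0,0,0,0,0,0,0,0,0,0,0,0,0,0,0,0,0,0,0,0,0,0,0,0,0,0]'

```text
clock: 11.12
tcp_pos: [576.2, 25.6, 190.8]
tool_rot: [0.356, 3.121, 0.0]
force: [0.2, 1.0, -1.0]
width: 0.178
finger_force: 59.9
```

```bash
python3 st.py
```

```text
rig 555.70 154.62 z 190.76 F rig -0.0 1.0 -1.0 yaw 77.0 w 0.178 t 11.12 [ 0.46 -0.05  0.05]
```

Call:
apply_moves --motion '[0,-0.00375,-0.01625,0,0,0,0,0,0,0,0,0,0,0,0,0,0,0,0,0,0,0,0,0,0,0,0,0,0,0,0,0,0,0,0,0,0,0,0,0,0,0,0,0,0,0,0,0,0,0]'

```text
clock: 11.95
tcp_pos: [576.1, 25.2, 190.8]
tool_rot: [0.356, 3.121, 0.0]
force: [0.7, 2.9, 0.3]
width: 0.176
finger_force: 59.9
```

```bash
python3 st.py
```

```text
rig 555.71 154.15 z 190.81 F rig 0.0 3.0 0.3 yaw 77.0 w 0.176 t 11.95 [ 0.95 -0.18 -0.03]
```

Call:
apply_moves --motion '[0,-0.00375,-0.01625,0,0,0,0,0,0,0,0,0,0,0,0,0,0,0,0,0,0,0,0,0,0,0,0,0,0,0,0,0,0,0,0,0,0,0,0,0,0,0,0,0,0,0,0,0,0,0]'

```text
clock: 12.78
tcp_pos: [576.0, 24.7, 190.8]
tool_rot: [0.356, 3.121, 0.0]
force: [0.8, 5.6, 1.5]
width: 0.179
finger_force: 60.0
```

```bash
python3 st.py
```

```text
rig 555.72 153.68 z 190.80 F rig -0.5 5.6 1.5 yaw 77.0 w 0.179 t 12.78 [ 1.37 -0.22  0.04]
```

Call:
apply_moves --motion '[0,0.0085,0.037,0,0,0,0,0,0,0,0,0,0,-0.07,0,0,0,0,-0.07,0,0,0,0,-0.07,0,0,0,0,-0.07,0,0,0,0,-0.07,0,0,0,0,-0.07,0,0,0,0,-0.07,0,0,0,0,0,0]'

```text
clock: 13.62
tcp_pos: [576.4, 25.6, 176.4]
tool_rot: [0.356, 3.12, -0.0]
force: [0.9, 2.2, 3.3]
width: 0.174
finger_force: 59.9
```

```bash
python3 st.py
```

```text
rig 555.91 154.63 z 176.36 F rig 0.4 2.4 3.3 yaw 77.0 w 0.174 t 13.62 [0.48 0.03 0.03]
```

Call:
apply_moves --motion '[0,0,0,-0.05,0,0,0,0,-0.05,0,0,0,0,-0.05,0,0,0,0,-0.05,0,0,0,0,-0.05,0,0,0,0,-0.05,0,0,0,0,0,0,0,0,0,0,0,0,0,0,0,0,0,0,0,0,0]'

```text
clock: 14.45
tcp_pos: [577.0, 25.4, 168.3]
tool_rot: [0.356, 3.118, -0.001]
force: [0.9, 1.0, 7.8]
width: 0.181
finger_force: 59.9
```

```bash
python3 st.py
```

```text
rig 556.52 154.60 z 168.29 F rig 0.6 1.2 7.8 yaw 77.0 w 0.181 t 14.45 [ 0.38 -0.22 -0.08]
```

Call:
apply_moves --motion '[0,0,0,-0.07,0,0,0,0,-0.07,0,0,0,0,-0.07,0,0,0,0,-0.07,0,0,0,0,-0.07,0,0,0,0,-0.07,0,0,0,0,-0.07,0,0,0,0,-0.07,0,0,0,0,0,0,0,0,0,0,0]'

```text
clock: 15.28
tcp_pos: [577.4, 25.2, 151.8]
tool_rot: [0.356, 3.117, -0.001]
force: [0.8, 0.5, 9.3]
width: 0.177
finger_force: 59.9
```

```bash
python3 st.py
```

```text
rig 556.91 154.48 z 151.84 F rig 0.7 0.7 9.3 yaw 77.0 w 0.177 t 15.28 [ 0.29 -0.26 -0.02]
```

Call:
apply_moves --motion '[0,0,0,-0.07,0,0,0,0,-0.07,0,0,0,0,-0.07,0,0,0,0,-0.07,0,0,0,0,-0.05,0,0,0,0,-0.04,0,0,0,0,0,0,0,0,0,0,0,0,0,0,0,0,0,0,0,0,0]'

```text
clock: 16.12
tcp_pos: [577.0, 25.2, 140.1]
tool_rot: [0.356, 3.118, -0.001]
force: [0.7, 0.6, 6.9]
width: 0.175
finger_force: 59.9
```

```bash
python3 st.py
```

```text
rig 556.58 154.39 z 140.07 F rig 0.5 0.8 6.9 yaw 77.0 w 0.175 t 16.12 [ 0.35 -0.2  -0.02]
```

Call:
apply_moves --motion '[0,0,0,-0.03,0,0,0,0,-0.03,0,0,0,0,0,0,0,0,0,0,0,0,0,0,0,0,0,0,0,0,0,0,0,0,0,0,0,0,0,0,0,0,0,0,0,0,0,0,0,0,0]'

```text
clock: 16.95
tcp_pos: [577.3, 25.2, 139.3]
tool_rot: [0.356, 3.117, -0.001]
force: [-0.1, 0.5, 12.8]
width: 0.174
finger_force: 59.9
```

```bash
python3 st.py
```

```text
rig 556.87 154.43 z 139.30 F rig -0.2 0.4 12.8 yaw 77.0 w 0.174 t 16.95 [ 0.36  0.06 -0.02]
```

Call:
apply_moves --motion '[0,0,0,-0.03,0,0,0,0,-0.03,0,0,0,0,0,0,0,0,0,0,0,0,0,0,0,0,0,0,0,0,0,0,0,0,0,0,0,0,0,0,0,0,0,0,0,0,0,0,0,0,0]'

```text
clock: 17.78
tcp_pos: [577.7, 25.2, 139.1]
tool_rot: [0.355, 3.115, -0.002]
force: [-3.0, 1.2, 24.1]
width: 0.178
finger_force: 59.9
```

```bash
python3 st.py; python3 - <<'E'
from h import *
np.set_printoptions(precision=1,suppress=True)
im=get_image("side"); c=(318,215); a=cv2.resize(im[165:265,258:378],(720,600),interpolation=cv2.INTER_CUBIC)
cv2.imwrite("pics/c6.png",cv2.convertScaleAbs(a,alpha=1.5,beta=10))
E
```

```text
rig 557.27 154.49 z 139.05 F rig -3.2 0.5 24.1 yaw 77.0 w 0.178 t 17.78 [ 0.41  0.58 -0.04]
```

View pics/c6.png

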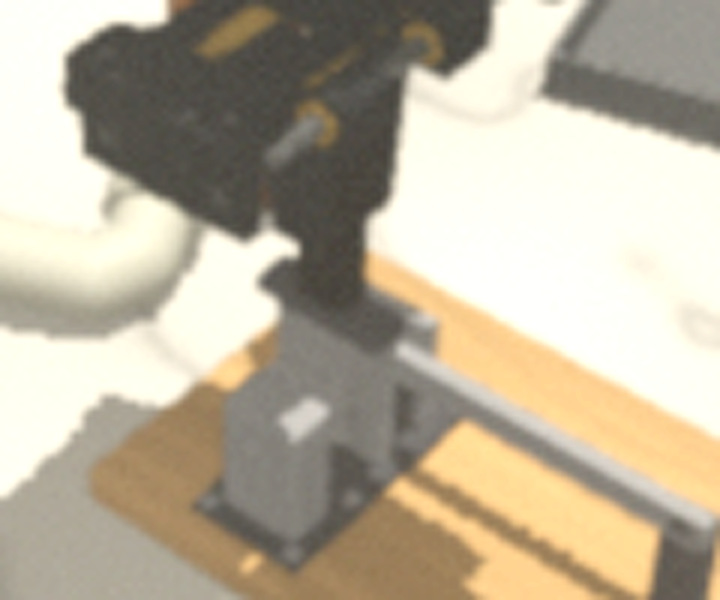

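The side view shows the guard just above the bracket, the blade seated between lug and collar, and the bar's tail sticking out of the housing at (300,420). A hard stop at 24 N confirms it's home. I'll unload, release and rise.

Call:
apply_moves --motion '[0,0,0,0.04,0,0,0,0,0.04,0,0,0,0,0.04,0,0,0,0,0,0,0.2,0,0,0,0,0.3,0,0,0,0,0.5,0,0,0,0,0.6,0,0,0,0,0.6,0,0,0,0,0.6,0,0,0,0]'

```text
clock: 18.67
tcp_pos: [576.1, 25.7, 139.0]
tool_rot: [-0.356, -3.121, 0.0]
force: [0.7, 0.1, -0.1]
width: 0.556
finger_force: 0.0
```

```bash
python3 st.py
```

```text
rig 555.54 154.68 z 138.97 F rig 0.7 0.3 -0.1 yaw 77.0 w 0.556 t 18.67 [-0.01  0.02 -0.05]
```

Call:
apply_moves --motion '[0.6,0,0,0.1,0,0.6,0,0,0.3,0,0.6,0,0,0.5,0,0.6,0,0,0.8,0,0.6,0,0,0.8,0,0.6,0,0,0.5,0,0.6,0,0,0,0,0.6,0,0,0,0,0.6,0,0,0,0,0.6,0,0,0,0]'

```text
clock: 19.5
tcp_pos: [575.8, 25.8, 227.9]
tool_rot: [-0.356, -3.119, -0.0]
force: [0.2, 0.7, -0.5]
width: 0.604
finger_force: 0.0
```

```bash
python3 st.py
```

```text
rig 555.22 154.65 z 227.90 F rig 0.0 0.7 -0.5 yaw 77.0 w 0.604 t 19.50 [ 0.01 -0.04 -0.06]
```

Call:
apply_moves --motion '[0.6,-0.4,-0.035,0,0,0.6,-0.6,-0.055,0,0,0.6,-0.6,-0.055,0,0,0.6,-0.6,-0.055,0,0,0.6,-0.4,-0.035,0,0,0.6,-0.133,-0.012,-0.3,0,0.6,0,0,-0.8,0,0.6,0,0,-0.8,0,0.6,0,0,-0.8,0,0.6,0,0,-0.8,0]'

```text
clock: 20.33
tcp_pos: [493.7, 18.4, 122.4]
tool_rot: [-0.356, -3.12, -0.0]
force: [0.9, -0.5, -0.2]
width: 0.6
finger_force: 0.0
```

Call:
apply_moves --motion '[0.6,0,0,-0.8,0,0.6,0,0,-0.8,0,0.6,0,0,-0.5,0,0.6,0,0,-0.3,0,0.6,0,0,-0.2,0,0.6,0,0,-0.2,0,0.6,0,0,-0.2,0,0.6,0,0,-0.2,0,0.6,0,0,-0.1,0,0.6,0,0,0,0]'

```text
clock: 21.17
tcp_pos: [494.1, 18.3, 24.8]
tool_rot: [-0.356, -3.121, -0.0]
force: [-0.5, 1.2, -0.7]
width: 0.599
finger_force: 0.0
```

```bash
python3 st.py;  python3 - <<'E'
from h import *
im=get_image("wrist"); cv2.imwrite("pics/w7.png",im)
E
```

```text
rig 477.33 129.01 z 24.78 F rig -0.8 1.0 -0.7 yaw 77.0 w 0.599 t 21.17 [-0.   -0.03  0.02]
```

View pics/w7.png

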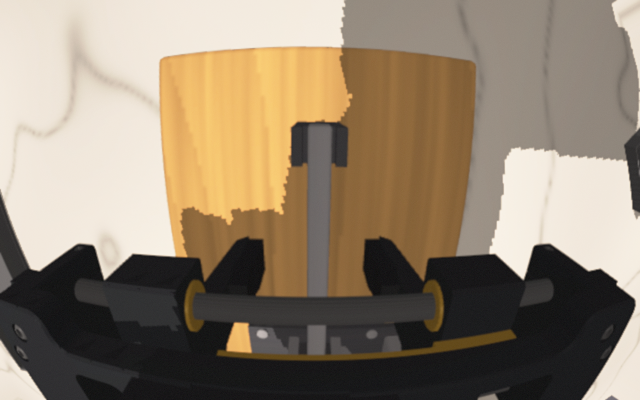

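The wrist view shows the arm (column 318) centred between the open fingers (columns 255 and 375). I came down about 20 mm lower than needed without touching anything, so I'll rise and grip.

Call:
apply_moves --motion '[0.6,0,0,0.3,0,0.6,0,0,0.37,0,0.3,0,0,0,0,0.2,0,0,0,0,0.1,0,0,0,0,0.05,0,0,0,0,0,0,0,0,0,0,0,0,0,0,0,0,0,0,0,0,0,0,0,0]' --grip_force 25

```text
clock: 22.05
tcp_pos: [494.2, 18.3, 45.1]
tool_rot: [-0.356, -3.121, -0.0]
force: [0.2, -0.1, -1.3]
width: 0.084
finger_force: 25.0
```

```bash
python3 st.py
```

```text
rig 477.38 129.02 z 45.06 F rig 0.3 -0.1 -1.3 yaw 77.0 w 0.084 t 22.05 [-0.02 -0.01  0.02]
```

Call:
apply_moves --motion '[0,0,0,0.04,0,0,0,0,0.04,0,0,0,0,0.05,0,0,0,0,0.05,0,0,0,0,0.05,0,0,0,0,0.05,0,0,0,0,0.05,0,0,0,0,0,0,0,0,0,0,0,0,0,0,0,0]'

```text
clock: 22.88
tcp_pos: [494.2, 18.3, 55.1]
tool_rot: [-0.356, -3.121, -0.0]
force: [-0.8, -0.6, -0.8]
width: 0.084
finger_force: 25.0
```

```bash
python3 st.py
```

```text
rig 477.43 129.04 z 55.13 F rig -0.6 -0.8 -0.8 yaw 77.0 w 0.084 t 22.88 [-0.06  0.05 -0.02]
```

Call:
apply_moves --motion '[0,0,0,0.15,0,0,0,0,0.25,0,0,0,0,0.3,0,0,0,0,0.3,0,0,0,0,0.4,0,0,0,0,0.5,0,0,0,0,0.5,0,0,0,0,0.5,0,0,0,0,0.5,0,0,0,0,0.3,0]'

```text
clock: 23.72
tcp_pos: [494.6, 18.3, 168.5]
tool_rot: [0.356, 3.119, -0.0]
force: [-0.1, -0.3, -0.2]
width: 0.088
finger_force: 25.0
```

```bash
python3 st.py; python3 - <<'E'
from h import *
np.set_printoptions(precision=1,suppress=True)
im=get_image("side")
im2=cv2.resize(im[110:290,230:450],(733,600),interpolation=cv2.INTER_CUBIC)
cv2.imwrite("pics/c8.png",cv2.convertScaleAbs(im2,alpha=1.4,beta=10))
r={}
for l in("fork_grip","fork_crotch","stay_eye","stay_mid"):
    q=place_of("side",l)
    if q: r[l]=q[0]["point"]; print(l,q[0]["confidence"],q[0]["point"])
F=np.array([577.9-.974*1+0,24.7,143.]); print("expected fork",proj("side",[F,F-[0,0,76]]))
E
```

```text
rig 477.83 129.06 z 168.51 F rig -0.0 -0.3 -0.2 yaw 77.0 w 0.088 t 23.72 [ 0.03 -0.02 -0.02]
fork_grip 0.74 [314.2, 200.9]
fork_crotch 0.95 [312.5, 226.6]
stay_mid 0.55 [349.5, 191.0]
expected fork [[313.6 199.9]
 [312.9 226.4]]
```

The fork is where it should be when fully home. Now carry the arm to the tray.

Call:
apply_moves --motion '[0,0,-0.4,0,0,0,0,-0.7,0,0,0,-0.05,-0.9,0,0,0,-0.1,-0.9,0,0,0,-0.1,-0.9,0,0.5,0,-0.1,-0.9,0,0.5,0,-0.1,-0.9,0,0.5,0,-0.1,-0.9,0,0.5,0,-0.1,-0.9,0,0.4,0,-0.05,-0.9,0,0.2]'

```text
clock: 24.8
tcp_pos: [472.2, -232.7, 165.4]
tool_rot: [0.002, -3.14, -0.001]
force: [-0.1, -0.3, -1.4]
width: 0.087
finger_force: 25.0
```

Call:
apply_moves --motion '[0,0,-0.9,0,0,0,0,-0.7,0,0,0,0,-0.5,-0.2,0,0,0,-0.3,-0.3,0,0,0,-0.23,-0.4,0,0,0,0,-0.5,0,0,0,0,-0.5,0,0,0,0,-0.4,0,0,0,0,-0.2,0,0,0,0,0,0]'

```text
clock: 25.63
tcp_pos: [472.6, -308.4, 89.1]
tool_rot: [0.001, -3.139, -0.005]
force: [0.5, -0.5, -1.4]
width: 0.089
finger_force: 25.0
```

```bash
python3 st.py; python3 - <<'E'
from h import *
np.set_printoptions(precision=1,suppress=True)
cal={c:get_calibration(c) for c in("wrist","side")}; print(get_obs()["tcp_pos"])
for c in cal:
    im=get_image(c); cv2.imwrite(f"pics/{c}9.png",im)
    q=outline_of(c,"tray_in")
    if q:
        ys,xs=np.nonzero(q[0]["pixels"]); P=np.array([at_z(c,p,25,cal[c])[:2] for p in zip(xs,ys)]); print(c,q[0]["confidence"],P.min(0),P.max(0))
E
```

```text
rig 529.90 -194.17 z 89.07 F rig 0.6 -0.4 -1.4 yaw 90.0 w 0.089 t 25.63 [ 0.01  0.04 -0.04]
[ 472.6 -308.4   89.1]
wrist 0.93 [ 378.3 -381.8] [ 596.6 -251.9]
side 0.59 [ 376.3 -382.8] [ 597.9 -215.6]
```

View pics/wrist9.png

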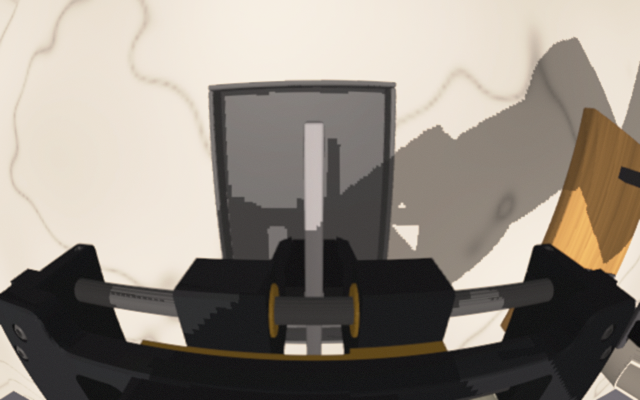

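The arm is over the tray and parallel to it, a few millimetres right of centre. Shift slightly and lower.

Call:
apply_moves --motion '[0,0,-0.12,-0.3,0,0,0,-0.12,-0.45,0,0,0,0,-0.45,0,0,0,0,-0.45,0,0,0,0,-0.4,0,0,0,0,-0.3,0,0,0,0,-0.2,0,0,0,0,-0.15,0,0,0,0,0,0,0,0,0,0,0]'

```text
clock: 26.67
tcp_pos: [473.4, -316.9, 10.4]
tool_rot: [0.0, 3.141, -0.0]
force: [0.1, -0.4, -1.2]
width: 0.091
finger_force: 25.0
```

```bash
python3 st.py
```

```text
rig 532.56 -202.31 z 10.37 F rig 0.2 -0.4 -1.2 yaw 90.0 w 0.091 t 26.67 [ 0.05 -0.04 -0.01]
```

Call:
apply_moves --motion '[0,0,0,-0.07,0,0,0,0,-0.06,0,0.12,0,0,0,0,0.15,0,0,0,0,0.2,0,0,0,0,0.25,0,0,0,0,0.3,0,0,0,0,0.4,0,0,0,0,0.4,0,0,0,0,0.4,0,0,0,0]' --grip_force 5

```text
clock: 27.5
tcp_pos: [473.2, -316.8, 6.3]
tool_rot: [-0.0, -3.142, -0.0]
force: [0.4, -0.1, -0.3]
width: 0.403
finger_force: 0.0
```

Call:
apply_moves --motion '[0.4,0,0,0.1,0,0.4,0,0,0.2,0,0.4,0,0,0.4,0,0.4,0,0,0.6,0,0.4,0,0,0.8,0,0.4,0,0,0.9,0,0.4,0,0,0.9,0,0.4,0,0,0.6,0,0.4,0,0,0,0,0.4,0,0,0,0]'

```text
clock: 28.33
tcp_pos: [473.4, -316.9, 142.2]
tool_rot: [0.0, 3.14, -0.002]
force: [-0.7, -0.7, -0.2]
width: 0.397
finger_force: 0.0
```

```bash
python3 st.py; python3 - <<'E'
from h import *
np.set_printoptions(precision=1,suppress=True)
cal={c:get_calibration(c) for c in("wrist","side")}
for c in cal:
    get_image(c)
    for l,z in(("stay_mid",12),("stay_eye",12),("tray_in",4),("fork_grip",143),("fork_crotch",67)):
        if c=="wrist" and "fork" in l: continue
        q=place_of(c,l)
        if q: print(c,l,round(q[0]["confidence"],2),np.array(q[0]["point"]),at_z(c,q[0]["point"],z,cal[c]))
E
```

```text
rig 532.52 -202.27 z 142.18 F rig -0.5 -0.9 -0.2 yaw 90.0 w 0.397 t 28.33 [ 0.03 -0.   -0.  ]
wrist stay_mid 0.94 [312.1 187.4] [ 471.4 -319.1   12. ]
wrist stay_eye 0.69 [315.6 265.6] [ 552.9 -315.6   12. ]
side stay_mid 0.76 [394.3 172.4] [ 488.3 -330.9   12. ]
side stay_eye 0.54 [372.4 168. ] [ 551.4 -322.9   12. ]
side tray_in 0.91 [393.4 175.4] [ 488.5 -326.9    4. ]
side fork_grip 0.83 [315.3 201.1] [572.2  26.5 143. ]
side fork_crotch 0.9 [311.1 224.6] [582.9  21.4  67. ]
```

The arm lies inside the tray (middle about -16 mm and eye about +65 mm from the centre along x), and the fork still stands home. I'll hand in.

```bash
python3 -c "
from plant import *
print(finish_job())"
```

```text
the job is handed in; nothing more can be done
None
```

The job is handed in at about 28 s on the clock: the forked tool stands home astride the bar (hard stop at 24 N) and the stay arm lies released in the parts tray, with no verdict returned.

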